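# Snap a quartz insert home in a sloping desk clock

### The job

The brass-rimmed quartz insert lies loose in the bore of the sloping desk clock. Take the wide-cupped pusher from its board, set it squarely on the insert's metal rim and press slowly, no harder than needed, until the insert clicks home, flush on the face all round; let nothing but the pusher touch the insert, and nothing touch its glass. Then stand the pusher upright on its board again, let go, and leave everything else where it is.

Things in the scene. Friction and masses are not known exactly. Their poses are not given: they have to be found in the camera images.
- face: Sloping wooden front of the desk clock, 96 mm up the slope x 104 mm wide; the clock is fixed on a log slice 224 mm across, 36 mm high. Origin: centre of the 59 mm bore's mouth, in the face's surface, 92 mm above the bench. z: out along the bore's axis, 30 degrees from vertical, leaning away from the robot and to its left; x: up the slope; y: level. Three spring clips inside the bore hold the insert.
- insert: Round clock insert, 160 g: brass rim 66 mm across, 5 mm thick, with a domed glass 46 mm across standing 3 mm above it, which leaves a flat brass ring 10 mm wide; ridged barrel below, 24 mm long, in the bore. Origin: centre of the rim's underside; z: out through the glass. It starts about square, its rim 11 mm off the face; home, its origin is at the face's origin.
- bezel (a point): Centre of the insert level with the rim's flat top, 5 mm above the insert's origin. Pressed slowly along the axis, resistance grows over about 5 mm to between 10 and 20 N; then the spring clips snap over the ridge, the force drops to nearly nothing and they draw the insert the last 5 mm down onto the face. Pressed off centre, it tips and jams.
- pusher: The wide pusher, 140 g: white nylon cup, mouth down, 62 mm across, 22 mm high; its flat lip, 53 mm across inside, fits the brass ring and its 9 mm deep recess clears the glass. Above it a square wooden handle, 26 x 26 mm, from 22 to 80 mm above the lip. Stands loose on the board. Origin: centre of the lip's plane; z: up the handle; x, y: square to the handle's flats.
- pusher_handle (a point): Point on the axis of the wide pusher's handle, 50 mm above its lip.
- small_pusher: The narrow pusher, not for this insert: the same, but its cup is 44 mm across and would stand on the glass. Stands on the board about 120 mm from the wide one; the two may be either way round. Origin: centre of its lip's plane, z up. Leave it.
- board: Low plywood board with a grey felt top, 250 x 116 x 14 mm, fixed to the bench, on which both pushers stand. Origin: centre of its underside; x: along its length; z up; top at 14 mm.
- mallet: Wooden mallet lying on the bench, head 52 mm thick and 95 mm long, handle 235 mm. Origin: under the middle of the head. Leave it.
- cup: Open copper cup, 76 mm across and 80 mm high, standing on the bench. Origin: centre of its foot. Leave it.
- doming_block: Steel doming block, 50 mm cube with round hollows, standing on the bench. Origin: centre of its underside. Leave it.
Mind the look-alikes: they are no part of the job. Leave any pink look-alike of the pusher alone. Leave any purple look-alike of the insert alone.

How it is judged:
On the way, in this order (a step that is already met when the one before it is completed fails the run):
1. the pusher bears squarely (within 8 degrees) on the insert's rim while the insert still stands more than 4 mm off the face (contact force between pusher and insert above 2 N and angle between the z axis of pusher and the z axis of face, either way round below 0.14 rad and distance between pusher and bezel below 0.006 m and z of insert in the frame of face above 0.004 m).
2. the insert is home, with the pusher still at its rim (within 12 mm) and in line with the bore (within 8 degrees) (z of insert in the frame of face below 0.0015 m and angle between the z axis of insert and the z axis of face, either way round below 0.035 rad and angle between the z axis of pusher and the z axis of face, either way round below 0.14 rad and distance between pusher and bezel below 0.012 m), for 0.05 s.
At the end, for the whole second after the job is handed in: The insert's rim lies on the face (within 1.5 mm, 2 degrees, 4 mm sideways); the wide pusher stands upright (within 4.5 degrees), released and still, on the board's top, its centre over the board; the other things are where they were (within 25 mm) (z of insert in the frame of face below 0.0015 m and angle between the z axis of insert and the z axis of face, either way round below 0.035 rad and distance between insert and face below 0.004 m and angle between pusher's own z axis and vertical below 0.08 rad and height (world z) of pusher between 0.011 and 0.018 m and x of pusher in the frame of board between -0.12 and 0.12 m and y of pusher in the frame of board between -0.055 and 0.055 m and linear speed of each of pusher, insert below 0.02 m/s); the robot touches nothing.
It fails at once if more than 3 N on the insert's glass (contact force between anything else and insert_c3 above 3 N).
It fails at once if fingers or arm touch the insert (more than 2 N) (contact force between any of the fingers, the arm and insert above 2 N).
It fails at once if the pusher bears on the insert with more than 60 N (contact force between pusher and insert above 60 N).
It fails at once if the small pusher, mallet, cup or doming block is moved more than 25 mm (distance of any of small_pusher, mallet, cup, doming_block from where it was at the start of the episode above 0.025 m).
It also fails if it takes over 72 s, if anything falls off the work surface, if the arm or the gripper's body presses on something with over 40 N, if the wrist force passes 120 N, or if a joint passes its speed limit or range.

### The arm

A 6-joint arm with a two-finger parallel gripper is mounted at the origin on the work surface. World frame = base frame: x ahead of the robot, y to its left, z up, the work surface at z = 0. Lengths are in m, angles in rad, forces in N, time in s.
With the tool pointing down it reaches from about 0.275 to 0.725 m from the base axis. Payload 5.6 kg.
Tool frame: the origin (TCP) lies midway between the tips of the shut fingers; the grasp point (between the pads) lies 19 mm behind it; z points along the fingers, y is the direction in which the jaws open and shut (so a half turn about z gives the same grasp; the last joint's range is limited). The gripper opens to 85 mm and grips with 20 to 120 N. Pads are 22 mm wide; open, the fingers measure 114 mm over their backs; the gripper's body (76 mm by 85 mm) begins 54 mm behind the grasp point. The pads swing forward as they close: fully open they stand 13 mm farther back than shut.
Start: joints at [-0.921, 0.255, 0.108, 0, -1.424, -0.285], TCP at [0.196, -0.514, 0.206] pointing down, gripper open.
Joint ranges: [-2.95, 2.95], [-1.21, 1.97], [-1.09, 1.5], [-2.87, 1.71], [-2.94, -0.07], [-3.05, 3.05]. Speed limits (rad/s): [2.57, 2.57, 3.14, 3.14, 3.14, 3.14].

### API

Orientations are given as a unit quaternion [x, y, z, w].
In Python, from workcell import * gives the robot as it stands.
- The arm moves only by the shell command python3 -m pendant 'ROWS' [OPENING] [FORCE]. ROWS is JSON, a list that holds one entry, the list of rows, each a list of 6 numbers: the shift along the world's x, y, z in m, then the turn, a rotation vector about the world's x, y, z in degrees. In form: [[[dx, dy, dz, rx, ry, rz], ...]]. A call has 1 to 20 rows; each row is the pose to reach, as a shift and turn from the pose commanded when the call began; what a row does not reach only later rows make up. A row lasts 1/10 s, in which the tool goes at most 50 mm and 8.59 degrees, less where a joint would pass 70% of its speed; a pose out of reach is approached as far as the arm can. A call with a gripper value outside its range is refused whole. OPENING is the finger opening in m, from 0 to 0.0854, set as the call begins (- or left out, the last holds). The fingers move at their own pace and stop on an object; FORCE is the grip in N (left out, the last holds). Time passes only in rows, so rows that repeat a pose let the fingers close. It gives the time, the measured TCP pose, the force and the opening at its end, in the units of the state.
- sense(): the state, without advancing time (a new reading comes with each control period).
- camera(name): name is "side" or "top" or "wrist"; returns a dict with "pixels" (480x640x3 uint8, blue, green, red), "fovy" (degrees; the focal length in pixels is half the picture's height over the tangent of half this angle, whatever the lens; pixels are square), "cx", "cy" (the principal point, pixels), "R" (3x3) and "t" (3): a world point X has camera coordinates R X + t; the wrist camera has in their place "mount" (4x4, takes a point from camera to tool coordinates, whose origin is the TCP and whose axes are the flange's). Camera axes: x right, y down, z forward; pixel columns grow to the right and rows downward; lengths in m; the calibration is good to about 2 mm. A picture is of the moment at which its call begins: read the wrist's pose just before it. There is no depth.
- finish_job(): hands the job in, once; it reports no verdict.
The state is a dict: "clock": time; "joint_positions": joint angles; "dq": joint speeds; "tau": joint torques, N m; "ee_pos": TCP position; "tcp_rot": TCP orientation; "ft_force": force on the tool from outside, world axes, zero at the start; "wrist_torque": the same for the moment, N m; "finger_gap": finger opening in m.
Only numpy, scipy, OpenCV 4.12 (cv2) and the standard library are available. Lean on these libraries where they do the work, as an engineer would, in place of code of your own. Each camera call takes 0.05 s, during which the arm holds its last target.

## Working session

There is one attempt and no reset: what is moved stays moved. The work goes in short steps, Python scripts to look and compute and a shell command to move; the robot and the scene stay as the last step left them, time stands still between calls to the robot, and variables do not carry over. Pictures are saved under pics/ and viewed, and the job is handed in when it is done.

```bash
mkdir -p pics; ls
python3 - <<'E'
from workcell import *
import cv2
print(sense())
for n in ["side","top","wrist"]:
    c=camera(n); cv2.imwrite(f"pics/{n}0.png",c["pixels"])
    print(n,{k:(v.tolist() if hasattr(v,'tolist') else v) for k,v in c.items() if k!="pixels"})
E
```

```text
pics
{'clock': 0.0, 'joint_positions': array([-9.21356837e-01,  2.55731543e-01,  1.07004525e-01, -4.68018169e-04,
       -1.42389979e+00, -2.84613406e-01]), 'dq': array([-0.00111751, -0.00083418,  0.00115919, -0.00176191,  0.00038099,
       -0.00306939]), 'tau': array([ 2.88360416e-04, -3.86629665e+01,  2.37935776e+01,  5.36523566e+00,
       -6.21291241e-03, -6.88666489e-06]), 'ee_pos': array([ 0.19609614, -0.51327209,  0.20540501]), 'tcp_rot': array([-1.81369134e-01,  9.83414636e-01,  9.21436768e-04, -2.05400095e-04]), 'ft_force': array([0.64043111, 0.31834388, 0.38057938]), 'wrist_torque': array([ 0.05928745, -0.00893499, -0.05876416]), 'finger_gap': 0.08549271919755236}
side {'fovy': 44.08707464965181, 'cx': 325.04728171767385, 'cy': 245.9308485331335, 'R': [[-0.9947070481500939, -0.10252845638721204, -0.006767864610224279], [-0.06535231683518855, 0.6821092575099211, -0.7283241280525706], [0.07929037170299999, -0.7240268478793583, -0.6851993582199858]], 't': [0.5665962142428053, 0.07470801034231096, 1.167195518713658]}
top {'fovy': 50.73866351350198, 'cx': 321.25325606884616, 'cy': 239.30476231604172, 'R': [[-0.013753511782597417, -0.9998740131663562, -0.007924563600089238], [-0.9948309547522997, 0.014480718666316766, -0.10050711543733858], [0.10060920624015217, 0.0065012753758697805, -0.9949047798850972]], 't': [0.06450895808747871, 0.5639314617414669, 1.2130332846269392]}
wrist {'fovy': 62.50467024283728, 'cx': 315.3368099514592, 'cy': 243.35536712898642, 'mount': [[0.0012160105871302715, -0.9573987320840259, -0.28876666899445236, 0.07337766300305033], [0.9999992606487693, 0.001165504628939461, 0.00034684416465186524, 4.673646272623788e-05], [4.490725928059151e-06, -0.28876687726063655, 0.9573994414960633, -0.1676407574481658], [0.0, 0.0, 0.0, 1.0]]}
```

View pics/side0.png

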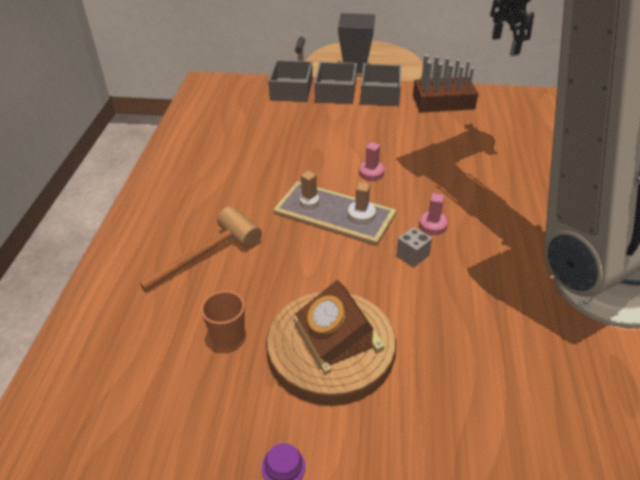

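View pics/top0.png

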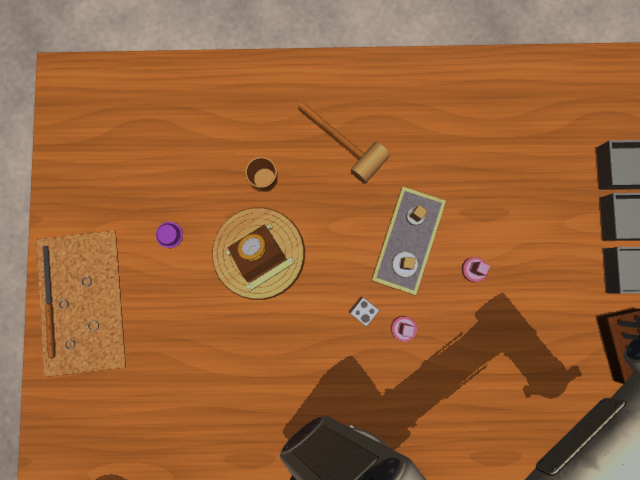

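View pics/wrist0.png

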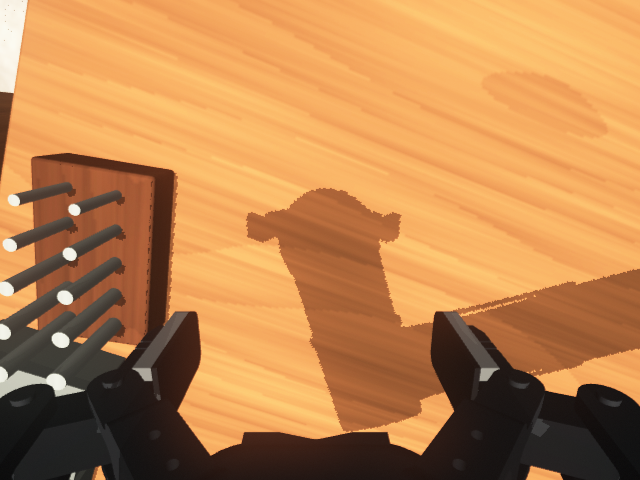

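Top view: board with wide pusher at about (404,264), small one at (416,215); clock insert at (251,247). Side view: wide pusher at about (362,205), insert at (326,315). The pink and purple look-alikes are to be left alone. Next I enlarge these regions.

```bash
cat > h.py <<'E'
import numpy as np, cv2
from workcell import *
from scipy.spatial.transform import Rotation as Rn
def cam(n,save=None):
    s=sense(); c=camera(n)
    if 'mount' in c:
        T=np.eye(4);T[:3,:3]=Rn.from_quat(s['tcp_rot']).as_matrix();T[:3,3]=s['ee_pos']
        M=T@np.array(c['mount']); c['C']=M[:3,3]; c['Rw']=M[:3,:3]
    else:
        R=np.array(c['R']);c['Rw']=R.T;c['C']=-R.T@np.array(c['t'])
    c['f']=240/np.tan(np.radians(c['fovy'])/2)
    if save: cv2.imwrite(f'pics/{save}.png',c['pixels'])
    return c
def ray(c,u,v):
    d=c['Rw']@np.array([(u-c['cx'])/c['f'],(v-c['cy'])/c['f'],1]); return c['C'],d/np.linalg.norm(d)
def onz(c,u,v,z):
    o,d=ray(c,u,v); return o+d*(z-o[2])/d[2]
def onplane(c,u,v,p,n):
    o,d=ray(c,u,v); return o+d*(np.dot(p-o,n)/np.dot(d,n))
def proj(c,X):
    x=c['Rw'].T@(np.array(X)-c['C']); return np.array([c['cx']+c['f']*x[0]/x[2],c['cy']+c['f']*x[1]/x[2]])
def tri(rs):
    A=sum(np.eye(3)-np.outer(d,d) for o,d in rs); b=sum((np.eye(3)-np.outer(d,d))@o for o,d in rs)
    p=np.linalg.solve(A,b); return p,[np.linalg.norm((np.eye(3)-np.outer(d,d))@(p-o)) for o,d in rs]
E
python3 - <<'E'
import cv2
a=cv2.imread('pics/top0.png');b=cv2.imread('pics/side0.png')
z=lambda i,x,y,w,h,s:cv2.resize(i[y:y+h,x:x+w],None,fx=s,fy=s,interpolation=cv2.INTER_CUBIC)
import numpy as np
A=z(a,365,180,90,120,5);B=z(a,205,200,105,105,5);cv2.imwrite('pics/t_board.png',A);cv2.imwrite('pics/t_clock.png',B)
cv2.imwrite('pics/s_clock.png',z(b,260,275,140,120,5));cv2.imwrite('pics/s_board.png',z(b,270,160,130,85,5))
E
```

```text
(no output)
```

View pics/t_board.png

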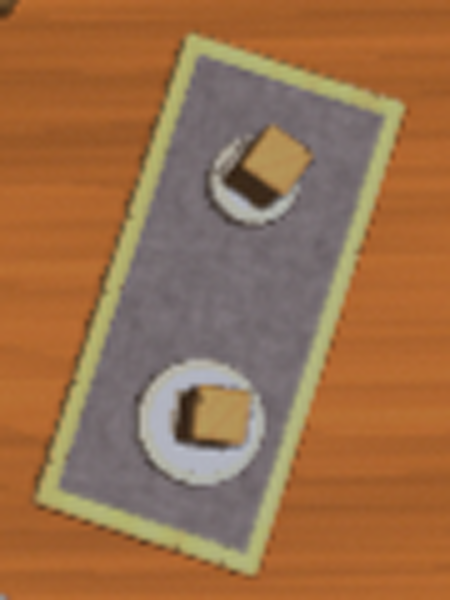

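View pics/t_clock.png

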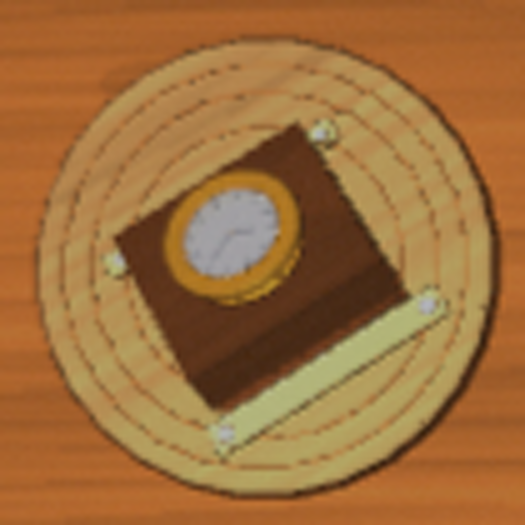

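View pics/s_clock.png

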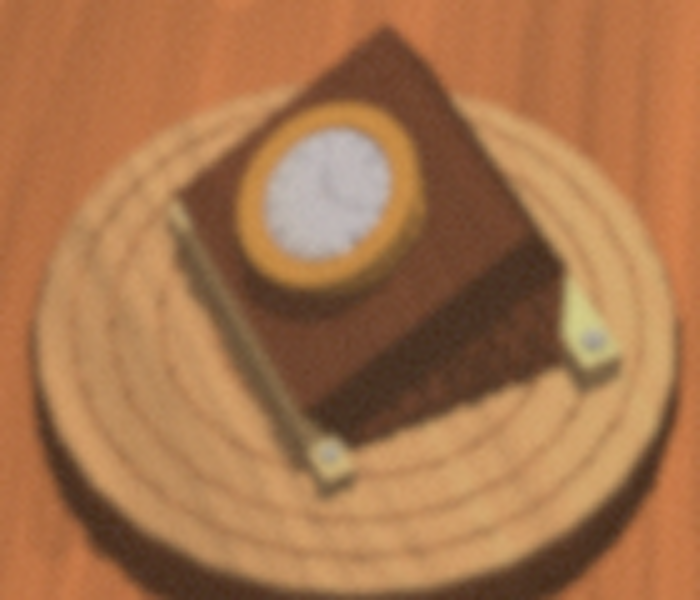

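View pics/s_board.png

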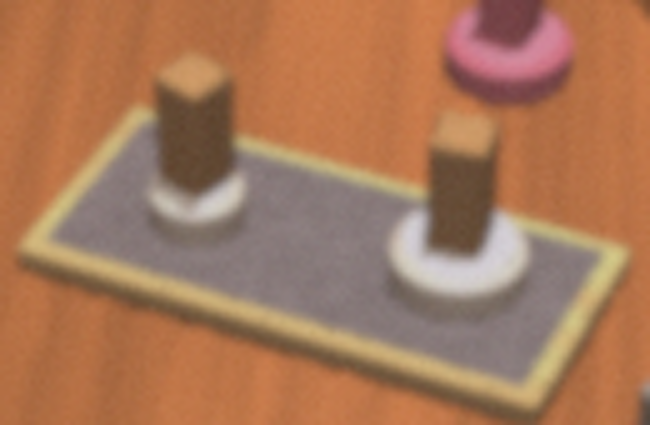

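Run:
```python
from h import *
t=cam('top');s=cam('side')
print('C top',t['C'].round(3),'side',s['C'].round(3))
T=lambda x,y,ox,oy:(ox+(x+.5)/5-.5,oy+(y+.5)/5-.5)
pt={'P1':(115,238),'P2':(298,124),'Plo3':(385,265),'Plo4':(190,372),'Pb3':(408,298),'Pb4':(218,410),'glass':(233,233),'rim':(233,234)}
ps={'P1':(310,405),'P2':(175,195),'Plo3':(385,25),'Plo4':(530,240),'Pb3':(385,25),'Pb4':(563,272),'glass':(328,193),'rim':(328,195)}
P={}
for k in pt:
    p,e=tri([ray(t,*T(*pt[k],205,200)),ray(s,*T(*ps[k],260,275))]);P[k]=p;print(k,p.round(4),np.round(e,4))
# pusher handle tops at z=.094
for n,(a,b) in {'wide':((222,416),(468,133)),'small':((277,163),(195,78))}.items():
    print(n,onz(t,*T(*a,365,180),.094).round(4),onz(s,*T(*b,270,160),.094).round(4), tri([ray(t,*T(*a,365,180)),ray(s,*T(*b,270,160))]))
print('cup wide',onz(t,*T(202,422,365,180),.036).round(4))
for a in [(205,387),(250,387),(250,446),(195,440)]: print('handle corner',onz(t,*T(*a,365,180),.094).round(4))
for a in [(190,35),(405,103),(253,575),(36,500)]: print('board',onz(t,*T(*a,365,180),.014).round(4))
```

```text
C top [0.44  0.048 1.264] side [0.476 0.852 0.858]
P1 [0.5455 0.2785 0.0703] [0.0005 0.0005]
P2 [0.6006 0.192  0.0667] [0.0019 0.0019]
Plo3 [0.5304 0.1469 0.112 ] [0.0032 0.0032]
Plo4 [0.4791 0.2362 0.1107] [0.0005 0.0005]
Pb3 [0.5235 0.1375 0.1018] [0.0109 0.0109]
Pb4 [0.4649 0.2273 0.0845] [0.0022 0.0022]
glass [0.5449 0.2176 0.1043] [0.0013 0.0013]
rim [0.5447 0.2177 0.1034] [0.0015 0.0015]
wide [ 0.5007 -0.1458  0.094 ] [ 0.5032 -0.1453  0.094 ] (array([ 0.50197173, -0.14591388,  0.0934536 ]), [np.float64(0.0012439477550453772), np.float64(0.0012439477550451712)])
small [ 0.6184 -0.1751  0.094 ] [ 0.6224 -0.173   0.094 ] (array([ 0.62075786, -0.17548188,  0.09190244]), [np.float64(0.0020477159147994626), np.float64(0.002047715914799769)])
cup wide [ 0.5009 -0.1457  0.036 ]
handle corner [ 0.5142 -0.1384  0.094 ]
handle corner [ 0.5139 -0.1591  0.094 ]
handle corner [ 0.4867 -0.1583  0.094 ]
handle corner [ 0.4898 -0.133   0.094 ]
board [ 0.696 -0.149  0.014]
board [ 0.6599 -0.2552  0.014 ]
board [ 0.4267 -0.1718  0.014 ]
board [ 0.4648 -0.0664  0.014 ]
```

Face normal azimuth is about 32.5°, and the two views agree on the bezel at about (0.545, 0.218, 0.104). The wide pusher is at about (0.502, -0.146). I'll move above it and look.

```bash
python3 -m pendant '[[[0.02,0.03,0.02,0,0,-2],[0.05,0.06,0.04,0,0,-5],[0.08,0.095,0.045,0,0,-8],[0.11,0.13,0.045,0,0,-11],[0.14,0.167,0.045,0,0,-13],[0.17,0.203,0.045,0,0,-15],[0.20,0.239,0.045,0,0,-17],[0.23,0.275,0.045,0,0,-19],[0.26,0.311,0.045,0,0,-21],[0.28,0.34,0.045,0,0,-21],[0.30,0.36,0.045,0,0,-21],[0.306,0.367,0.045,0,0,-21],[0.306,0.367,0.045,0,0,-21],[0.306,0.367,0.045,0,0,-21]]]'
python3 - <<'E'
from h import *
s=sense();print(s['joint_positions'].round(3),s['ee_pos'],Rn.from_quat(s['tcp_rot']).as_matrix().round(3))
cam('wrist','w1')
E
```

```text
clock: 1.65
ee_pos: [0.5018, -0.1473, 0.2513]
tcp_rot: [0.001, 1.0, -0.0, -0.0]
ft_force: [0.5, 0.3, -0.7]
finger_gap: 0.0851
[ 0.014  0.192  0.14   0.    -1.519 -1.587] [ 0.50176371 -0.1473373   0.25131128] [[-1.     0.002 -0.   ]
 [ 0.002  1.    -0.   ]
 [ 0.    -0.    -1.   ]]
```

View pics/w1.png

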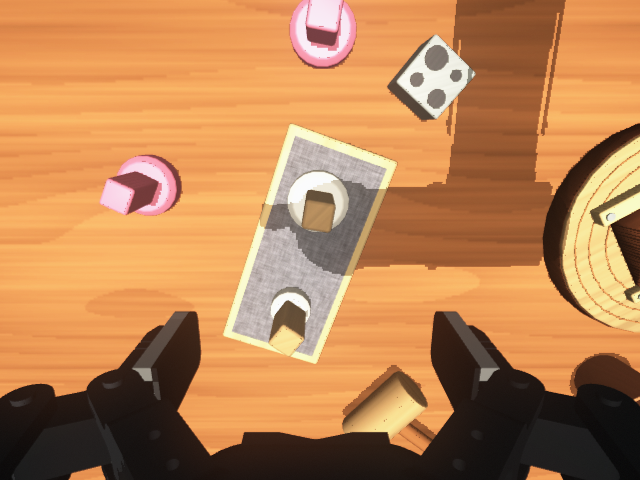

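The wrist view shows the wide pusher's handle at about (319,212) in the arm's shadow, with the small pusher at (288,325). I'll zoom in to get its yaw and centre.

Run:
```python
import cv2
a=cv2.imread('pics/w1.png')
i=cv2.resize(a[160:245,275:365],None,fx=6,fy=6,interpolation=cv2.INTER_CUBIC);cv2.imwrite('pics/w1z.png',i)
```

```text
(no output)
```

View pics/w1z.png

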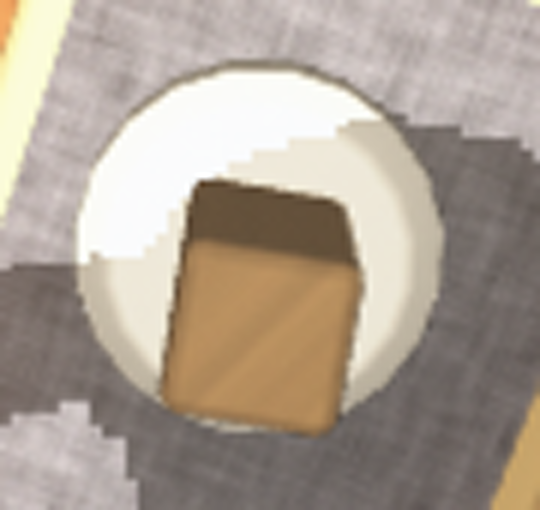

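Run:
```python
from h import *
c=cam('wrist');t=cam('top');s=sense();print(s['ee_pos'].round(4))
T=lambda x,y:(275+(x+.5)/6-.5,160+(y+.5)/6-.5)
q=np.array([onz(c,*T(*p),.094) for p in [(190,240),(360,265),(335,435),(163,408)]])
print(q.round(4),q.mean(0).round(4)); 
for i in range(4):
    d=q[(i+1)%4]-q[i];print(np.linalg.norm(d).round(4),np.degrees(np.arctan2(d[1],d[0])).round(1)%90)
print('base corners',[onz(c,*T(*p),.036).round(4).tolist() for p in [(197,180),(343,203)]])
for p in [(253,60),(78,240),(440,250)]: print(onz(c,*T(*p),.030).round(4))
```

```text
[ 0.5016 -0.1477  0.2516]
[[ 0.4883 -0.155   0.094 ]
 [ 0.4918 -0.1314  0.094 ]
 [ 0.5163 -0.1346  0.094 ]
 [ 0.5123 -0.159   0.094 ]] [ 0.5022 -0.145   0.094 ]
0.0238 81.5
0.0247 82.5
0.0247 80.7
0.0243 80.5
base corners [[0.4892, -0.1551, 0.036], [0.493, -0.1314, 0.036]]
[ 0.4706 -0.146   0.03  ]
[ 0.5001 -0.175   0.03  ]
[ 0.5018 -0.115   0.03  ]
```

```bash
python3 -m pendant '[[[0,0.001,-0.03,0,0,-4],[0,0.002,-0.07,0,0,-8.6],[0,0.002,-0.11,0,0,-8.6],[0,0.002,-0.15,0,0,-8.6],[0,0.002,-0.175,0,0,-8.6],[0,0.002,-0.19,0,0,-8.6],[0,0.002,-0.2,0,0,-8.6],[0,0.002,-0.2065,0,0,-8.6],[0,0.002,-0.2065,0,0,-8.6],[0,0.002,-0.2065,0,0,-8.6]]]'
python3 - <<'E'
from h import *
s=sense();print(s['joint_positions'].round(3),s['ee_pos'],s['ft_force'])
cam('wrist','w2')
E
```

```text
clock: 2.8
ee_pos: [0.5028, -0.145, 0.0456]
tcp_rot: [0.076, 0.997, -0.0, 0.001]
ft_force: [0.4, 0.2, 0.1]
finger_gap: 0.0856
[ 0.019  0.31  -0.246  0.    -1.014 -1.742] [ 0.50280983 -0.14503705  0.045617  ] [0.38952179 0.1529901  0.09745991]
```

View pics/w2.png

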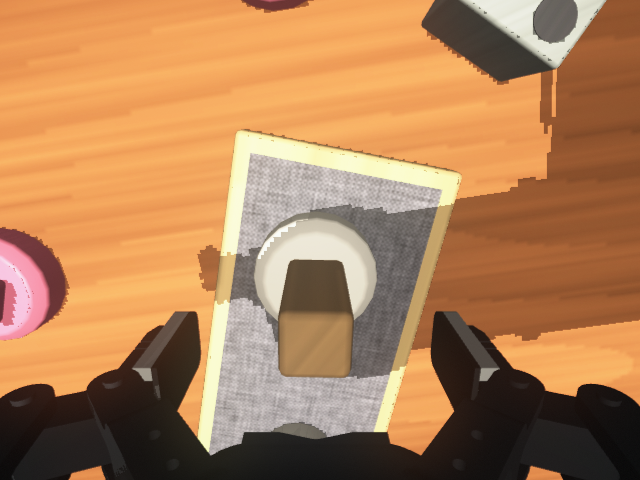

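The handle (279–352, 312–376) is squared up and centred between the pads. I'll close.

```bash
python3 -m pendant '[[[0,0,0,0,0,0],[0,0,0,0,0,0],[0,0,0,0,0,0],[0,0,0,0,0,0],[0,0,0,0,0,0],[0,0,0,0,0,0],[0,0,0,0,0,0],[0,0,0,0,0,0],[0,0,0,0,0,0],[0,0,0,0,0,0]]]' 0.015 80
python3 - <<'E'
from h import *
s=sense();print(s['ee_pos'],s['tcp_rot'],s['ft_force'],s['wrist_torque'])
E
```

```text
clock: 3.85
ee_pos: [0.5026, -0.1449, 0.0451]
tcp_rot: [0.076, 0.997, -0.0, 0.0]
ft_force: [0.4, -0.3, 5.5]
finger_gap: 0.0248
[ 0.50260975 -0.14492908  0.04512769] [ 7.57640294e-02  9.97125685e-01 -1.24365694e-04  4.06038037e-04] [ 0.41173248 -0.2882451   5.45877873] [-0.01945022 -0.03528498  0.00665209]
```

```bash
python3 -m pendant '[[[0,0,0.01,0,0,0],[0,0,0.03,0,0,0],[0,0,0.065,0,0,0],[0,0,0.1,0,0,0],[0,0.01,0.135,0,0,0],[0.005,0.03,0.155,0,0,0],[0.012,0.06,0.165,-1,2,0],[0.02,0.1,0.165,-4,6,0],[0.028,0.14,0.165,-7,10.5,0],[0.036,0.18,0.165,-9,15,0],[0.044,0.22,0.165,-12,19,0],[0.052,0.26,0.165,-14,22,0],[0.058,0.3,0.165,-15,24,0],[0.064,0.335,0.165,-16,25.3,0],[0.069,0.36,0.165,-16.1,25.3,0],[0.072,0.378,0.165,-16.1,25.3,0],[0.072,0.3816,0.165,-16.1,25.3,0],[0.072,0.3816,0.165,-16.1,25.3,0],[0.072,0.3816,0.165,-16.1,25.3,0]]]'
python3 - <<'E'
from h import *
s=sense();print(s['joint_positions'].round(3),s['ee_pos'],s['ft_force'],s['wrist_torque'])
print(Rn.from_quat(s['tcp_rot']).as_matrix().round(3))
cam('wrist','w3');cam('side','s3');cam('top','t3')
E
```

```text
clock: 5.75
ee_pos: [0.5742, 0.236, 0.2101]
tcp_rot: [0.074, 0.963, -0.155, -0.207]
ft_force: [0.4, -0.7, -1.3]
finger_gap: 0.0246
[ 0.623  0.882  1.062 -0.037 -2.273 -2.363] [0.57416612 0.23603015 0.21008475] [ 0.37161969 -0.66533458 -1.2953619 ] [ 0.91842016 -1.45761716  0.02068415]
[[-0.903  0.077 -0.422]
 [ 0.206  0.941 -0.268]
 [ 0.376 -0.329 -0.866]]
```

View pics/w3.png

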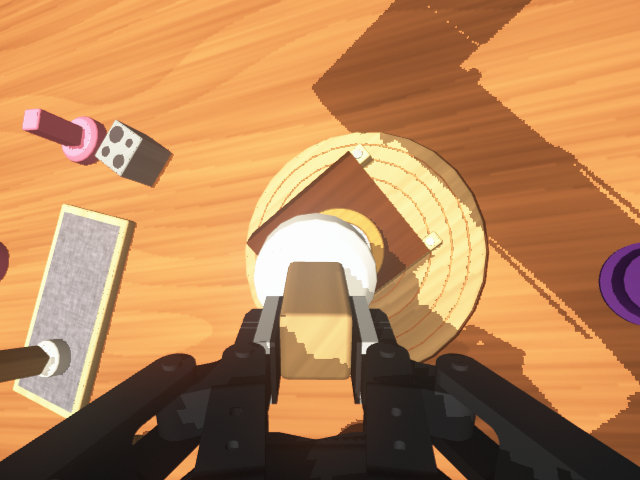

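View pics/s3.png

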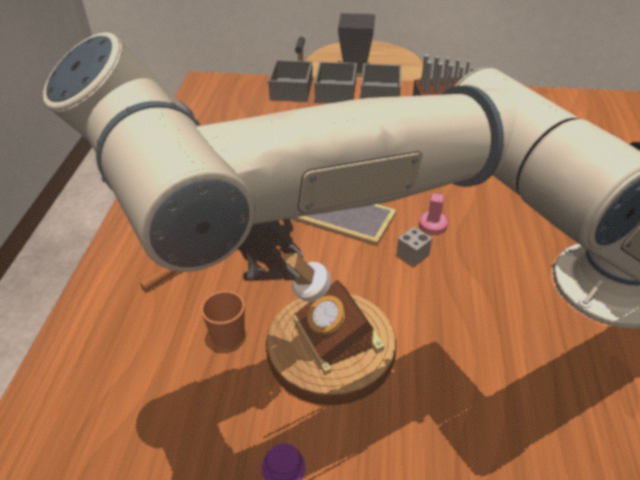

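View pics/t3.png

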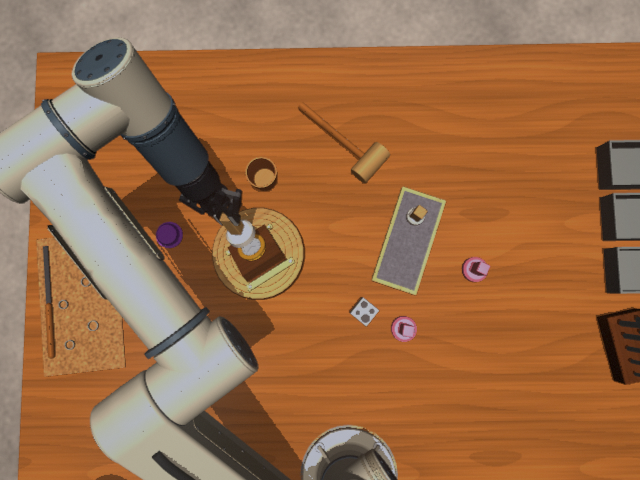

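The arm reached the pre-press pose. In the side view the cup is at (311,280) and the insert at (326,315). I'll refine the insert centre from the glass mask in all views.

Run:
```python
from h import *
t=cam('top');s=cam('side')
def glass(img,x,y,w,h,name):
    hsv=cv2.cvtColor(img,cv2.COLOR_BGR2HSV)[y:y+h,x:x+w]
    m=((hsv[...,1]<70)&(hsv[...,2]>90)).astype(np.uint8)
    n,l,st,ce=cv2.connectedComponentsWithStats(m,connectivity=4)
    for i in range(1,n):
        if st[i,4]>60:
            cn=cv2.findContours((l==i).astype(np.uint8),cv2.RETR_EXTERNAL,cv2.CHAIN_APPROX_NONE)[0][0]
            print(name,st[i],ce[i]+[x,y],cv2.fitEllipse(cn))
    # rim: saturated bright orange
    m2=(((hsv[...,0]<25)&(hsv[...,1]>120)&(hsv[...,2]>120)))
    cv2.imwrite(f'pics/m_{name}.png',cv2.resize(np.hstack([m,m2.astype(np.uint8)])*255,None,fx=5,fy=5,interpolation=0))
    return None
glass(cv2.imread('pics/top0.png'),230,228,40,40,'top')
glass(cv2.imread('pics/side0.png'),300,288,55,55,'side')
```

```text
top [ 12  10  18  17 238] [250.70168067 246.13445378] ((20.70449447631836, 18.132600784301758), (14.437817573547363, 18.953893661499023), 52.41619873046875)
side [ 13  13  25  26 479] [325.08350731 313.17745303] ((25.093942642211914, 25.182125091552734), (21.33745002746582, 26.60364532470703), 39.90764617919922)
```

Run:
```python
import cv2
b=cv2.imread('pics/s3.png');a=cv2.imread('pics/t3.png')
z=lambda i,x,y,w,h,s:cv2.resize(i[y:y+h,x:x+w],None,fx=s,fy=s,interpolation=cv2.INTER_CUBIC)
cv2.imwrite('pics/s3z.png',z(b,265,240,110,110,5));cv2.imwrite('pics/t3z.png',z(a,195,190,100,90,6))
```

```text
(no output)
```

View pics/s3z.png

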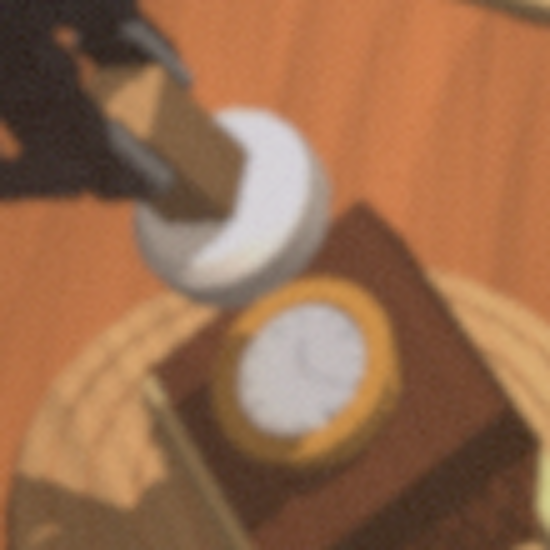

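View pics/t3z.png

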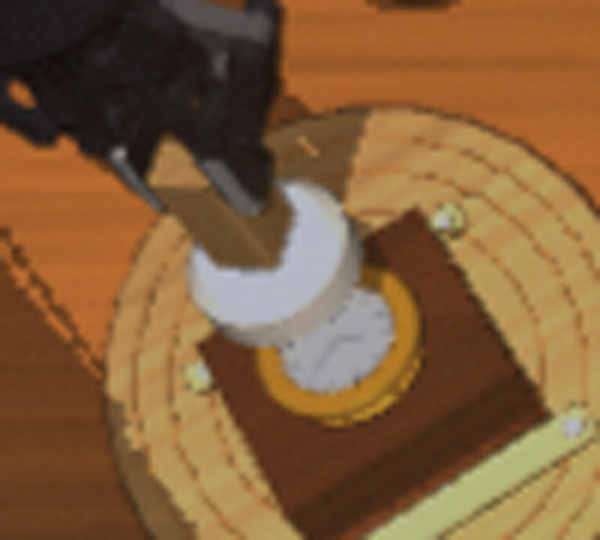

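```bash
cat > al.py <<'E'
from h import *
import sys
def run(tag,gt=(250.7,246.13),gs=(325.08,313.18)):
    st=sense();Rm=Rn.from_quat(st['tcp_rot']).as_matrix();a=-Rm[:,2];p=st['ee_pos']-.031*a
    print('tcp',st['ee_pos'].round(4),'axis',a.round(4),'F',st['ft_force'].round(1),'gap',st['finger_gap'])
    b=[]
    for n,g in (('top',gt),('side',gs)):
        c=cam(n,f'{n}_{tag}')
        A,B=proj(c,p),proj(c,p+.022*a); cc=(A+B)/2
        hsv=cv2.cvtColor(c['pixels'],cv2.COLOR_BGR2HSV)
        m=((hsv[...,1]<75)&(hsv[...,2]>75)).astype(np.uint8)
        # only pixels nearer to cup centre
        yy,xx=np.mgrid[:480,:640]; r=np.hypot(xx-cc[0],yy-cc[1]); m[(r>30)]=0
        if g is not None: m[np.hypot(xx-g[0],yy-g[1])<14 if n=='side' else np.hypot(xx-g[0],yy-g[1])<11]=0
        nn,l,sst,ce=cv2.connectedComponentsWithStats(m); i=1+np.argmax(sst[1:,4]); ys,xs=np.where(l==i)
        u=(B-A)/np.linalg.norm(B-A); w=np.array([-u[1],u[0]])
        d=(np.c_[xs,ys]-A)@w
        mid=(np.percentile(d,0)+np.percentile(d,100))/2
        # mm in world of perp px
        k=np.linalg.norm(p-c['C'])/c['f']*1000
        wd=c['Rw']@np.array([w[0],w[1],0])
        print(n,'cup px',len(xs),'width mm',round((d.max()-d.min()+1)*k,1),'cup off mm',round(mid*k,2),'glass off mm',round(((np.array(g)-A)@w)*k,2),'dir',wd.round(3))
        o=c['pixels'].copy();o[l==i]=(0,255,0)
        x0,y0=int(cc[0])-45,int(cc[1])-40
        cv2.imwrite(f'pics/{n}_{tag}z.png',cv2.resize(np.hstack([c['pixels'][y0:y0+90,x0:x0+90],o[y0:y0+90,x0:x0+90]]),None,fx=4,fy=4,interpolation=cv2.INTER_CUBIC))
        b.append(ray(c,*g))
    print('bezel',tri(b))
run(sys.argv[1])
E
python3 al.py a1
```

```text
tcp [0.5743 0.2361 0.2104] axis [0.4215 0.2677 0.8664] F [ 0.4  0.6 -1.8] gap 0.02445636953897586
top cup px 362 width mm 64.4 cup off mm 0.57 glass off mm 0.98 dir [ 0.613 -0.788  0.057]
side cup px 846 width mm 62.3 cup off mm -0.27 glass off mm -22.07 dir [-0.624 -0.572  0.532]
bezel (array([0.54496535, 0.21853591, 0.10545242]), [np.float64(0.0013526337186066813), np.float64(0.0013526337186066503)])
```

```bash
python3 -c "
import cv2,numpy as np
cv2.imwrite('pics/a1.png',cv2.resize(np.vstack([cv2.imread('pics/top_a1z.png'),cv2.imread('pics/side_a1z.png')]),None,fx=.8,fy=.8))"
```

```text
(no output)
```

View pics/a1.png

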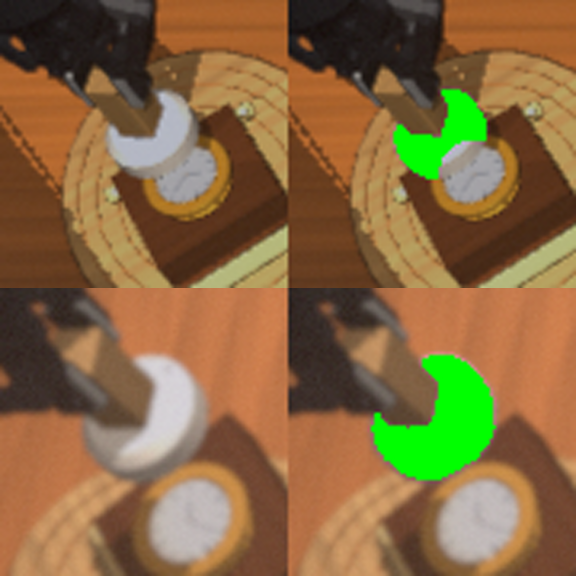

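Run:
```python
import numpy as np
a=np.array([.4215,.2677,.8664])
q=np.linalg.solve([[.613,-.788,.057],[-.624,-.572,.532],a],[.41,-21.8,0]);print(q)
p=np.array([.5743,.2361,.2104])-.031*a
bz=np.array([.545,.2185,.1055]); ax=(p-bz)@a*1000; print('axial gap mm',ax, 'lateral via bezel',((bz-p)-a*((bz-p)@a))*1000)
print('shift to 15mm gap', q-a*(ax-15))
```

```text
[ 15.64040411  10.85368256 -10.96255904]
axial gap mm 76.94762050000001 lateral via bezel [ 16.19992204  11.29757801 -11.3741816 ]
shift to 15mm gap [-10.47051793  -5.72969545 -64.63397744]
```

```bash
python3 -m pendant '[[[0.008,0.0055,-0.0055,0,0,0],[0.0157,0.0108,-0.011,0,0,0],[0.0115,0.008,-0.02,0,0,0],[0.0055,0.0045,-0.032,0,0,0],[-0.001,0.0005,-0.045,0,0,0],[-0.0065,-0.003,-0.056,0,0,0],[-0.0105,-0.0057,-0.0646,0,0,0],[-0.0105,-0.0057,-0.0646,0,0,0],[-0.0105,-0.0057,-0.0646,0,0,0]]]' && python3 al.py a2;  python3 -c "
import cv2,numpy as np
cv2.imwrite('pics/a2.png',cv2.resize(np.vstack([cv2.imread('pics/top_a2z.png'),cv2.imread('pics/side_a2z.png')]),None,fx=.8,fy=.8))"
```

```text
clock: 7.0
ee_pos: [0.5639, 0.2309, 0.1457]
tcp_rot: [0.073, 0.963, -0.155, -0.207]
ft_force: [-0.3, 0.3, -0.9]
finger_gap: 0.0248
tcp [0.5639 0.2309 0.1457] axis [0.4215 0.2684 0.8662] F [-0.3  0.3 -0.9] gap 0.024800256250067924
top cup px 76 width mm 20.6 cup off mm 23.46 glass off mm -0.46 dir [ 0.612 -0.789  0.057]
side cup px 187 width mm 23.7 cup off mm 20.79 glass off mm -1.19 dir [-0.601 -0.583  0.547]
bezel (array([0.54496535, 0.21853591, 0.10545242]), [np.float64(0.0013526337186066813), np.float64(0.0013526337186066503)])
```

View pics/a2.png

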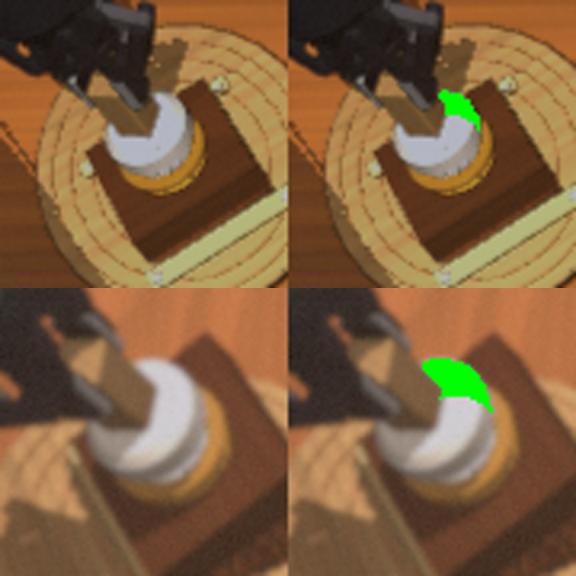

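```bash
cat > rot.py <<'E'
from h import *
import sys
tag=sys.argv[1]
st=sense();Rm=Rn.from_quat(st['tcp_rot']).as_matrix();a=-Rm[:,2];p=st['ee_pos']-.031*a
out=[]
for n in ('top','side'):
    c=cam(n);A,B=proj(c,p),proj(c,p+.03*a)
    ang=np.degrees(np.arctan2(B[1]-A[1],B[0]-A[0])); k=np.linalg.norm(p-c['C'])/c['f']*1000; S=5*k  # 5 px per mm
    M=cv2.getRotationMatrix2D((float(A[0]),float(A[1])),ang+90,S); M[:,2]+=np.array([200,280])-A
    o=cv2.warpAffine(c['pixels'],M,(400,480),flags=cv2.INTER_CUBIC)
    out.append(o)
cv2.imwrite(f'pics/rot_{tag}.png',np.hstack(out)); print(k)
E
python3 rot.py r1
```

```text
1.6426794131497686
```

View pics/rot_r1.png

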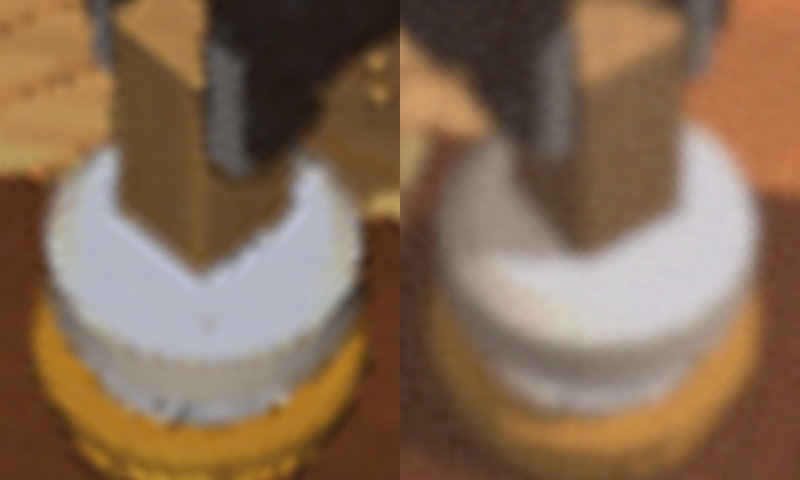

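Side by side along the axis, cup and rim midlines agree within 0.6 mm in both views. I'll go down along the axis to near contact.

```bash
python3 -m pendant '[[[-0.0008,-0.0002,-0.0019,0,0,0],[-0.0017,-0.0007,-0.0037,0,0,0],[-0.0025,-0.0012,-0.0054,0,0,0],[-0.0034,-0.0017,-0.0071,0,0,0],[-0.0042,-0.0023,-0.0089,0,0,0],[-0.0046,-0.0025,-0.0097,0,0,0],[-0.0046,-0.0025,-0.0097,0,0,0],[-0.0046,-0.0025,-0.0097,0,0,0]]]' && python3 rot.py r2 && python3 -c "
from h import *
s=sense();print(s['ee_pos'],s['ft_force'],Rn.from_quat(s['tcp_rot']).as_matrix()[:,2])"
```

```text
clock: 8.0
ee_pos: [0.5592, 0.2286, 0.1356]
tcp_rot: [0.073, 0.963, -0.155, -0.207]
ft_force: [-0.2, -0.3, -1.5]
finger_gap: 0.0243
1.6579144304012785
[0.55921509 0.22863283 0.13556653] [ 0.18822848  0.17157511 -1.48488417] [-0.4214725  -0.26828403 -0.86624743]
```

View pics/rot_r2.png

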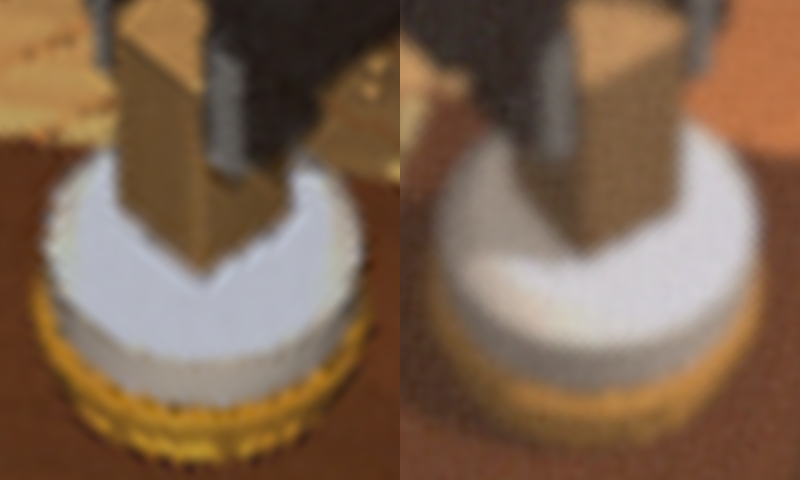

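```bash
python3 -m pendant '[[[-0.0002,-0.00013,-0.00043,0,0,0],[-0.0004,-0.00027,-0.00087,0,0,0],[-0.0006,-0.0004,-0.0013,0,0,0],[-0.00084,-0.00054,-0.00173,0,0,0],[-0.00105,-0.00067,-0.00217,0,0,0],[-0.00126,-0.0008,-0.0026,0,0,0],[-0.00126,-0.0008,-0.0026,0,0,0],[-0.00126,-0.0008,-0.0026,0,0,0]]]'
cat > f.py <<'E'
from h import *
s=sense();a=np.array([.4215,.268,.8662]);bz=np.array([.545,.2185,.1055])
f=s['ft_force']-np.array([.1,.1,-1.4]);print('F.a',(f@a).round(2),'Flat',(f-a*(f@a)).round(2),'gap from bezel est mm',((s['ee_pos']-.031*a-bz)@a*1000).round(2),'M',s['wrist_torque'].round(2),s['finger_gap'],'axis',-Rn.from_quat(s['tcp_rot']).as_matrix()[:,2].round(4))
E
python3 f.py
```

```text
clock: 8.9
ee_pos: [0.558, 0.228, 0.1331]
tcp_rot: [0.073, 0.963, -0.155, -0.207]
ft_force: [1.3, 1.3, 0.2]
finger_gap: 0.0248
F.a 2.21 Flat [ 0.23  0.61 -0.3 ] gap from bezel est mm 0.88 M [ 1.24 -1.53 -0.14] 0.02482086183913816 axis [0.4212 0.268  0.8665]
```

Contact has just begun at about 2 N. I'll press on slowly.

```bash
python3 -m pendant '[[[-0.0001,-0.00007,-0.0002,0,0,0],[-0.00021,-0.00013,-0.00043,0,0,0],[-0.0003,-0.0002,-0.00065,0,0,0],[-0.00042,-0.00027,-0.00087,0,0,0],[-0.00042,-0.00027,-0.00087,0,0,0],[-0.00042,-0.00027,-0.00087,0,0,0]]]'; python3 f.py
```

```text
clock: 9.5
ee_pos: [0.5578, 0.2278, 0.1325]
tcp_rot: [0.073, 0.963, -0.155, -0.207]
ft_force: [2.8, 4.7, 4.5]
finger_gap: 0.0241
F.a 7.45 Flat [-0.42  2.56 -0.58] gap from bezel est mm 0.22 M [ 1.58 -1.41 -0.35] 0.02405914594933047 axis [0.4205 0.2679 0.8668]
```

```bash
python3 -m pendant '[[[-0.0001,-0.00007,-0.0002,0,0,0],[-0.00021,-0.00013,-0.00043,0,0,0],[-0.0003,-0.0002,-0.00065,0,0,0],[-0.00042,-0.00027,-0.00087,0,0,0],[-0.00042,-0.00027,-0.00087,0,0,0],[-0.00042,-0.00027,-0.00087,0,0,0]]]'; python3 f.py
```

```text
clock: 10.1
ee_pos: [0.5576, 0.2275, 0.1319]
tcp_rot: [0.073, 0.963, -0.155, -0.206]
ft_force: [3.3, 4.3, 6.8]
finger_gap: 0.0248
F.a 9.58 Flat [-0.83  1.6  -0.09] gap from bezel est mm -0.47 M [ 1.61 -1.37 -0.34] 0.024752195488129434 axis [0.4199 0.2678 0.8672]
```

```bash
python3 rot.py r3
```

```text
1.6637919277225088
```

View pics/rot_r3.png

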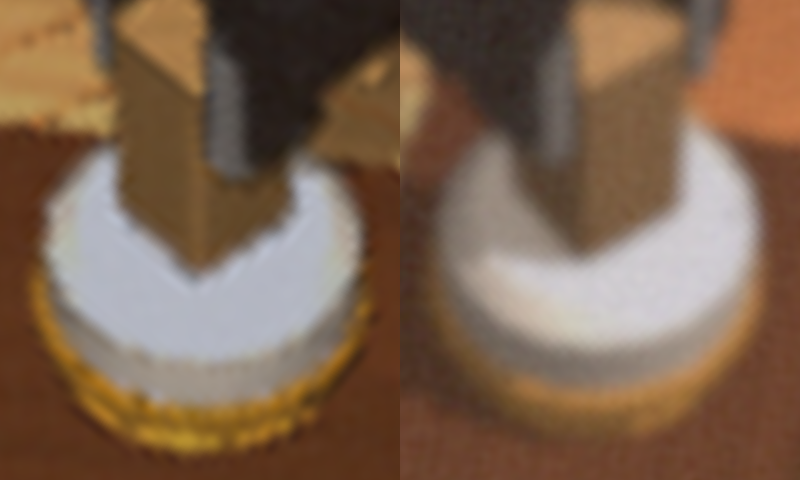

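The cup sits concentric and flush on the brass ring (edges 43–360 against 33–368). I'll continue.

```bash
python3 -m pendant '[[[-0.0001,-0.00007,-0.0002,0,0,0],[-0.00021,-0.00013,-0.00043,0,0,0],[-0.0003,-0.0002,-0.00065,0,0,0],[-0.00042,-0.00027,-0.00087,0,0,0],[-0.00052,-0.00033,-0.0011,0,0,0],[-0.00063,-0.0004,-0.0013,0,0,0],[-0.00063,-0.0004,-0.0013,0,0,0]]]'; python3 f.py
```

```text
clock: 10.9
ee_pos: [0.5574, 0.2271, 0.1311]
tcp_rot: [0.073, 0.964, -0.154, -0.205]
ft_force: [4.6, 5.5, 8.5]
finger_gap: 0.0245
F.a 11.89 Flat [-0.53  2.18 -0.41] gap from bezel est mm -1.27 M [ 1.64 -1.46 -0.24] 0.024528277953405526 axis [0.4185 0.2675 0.8679]
```

```bash
python3 -m pendant '[[[-0.0001,-0.00007,-0.0002,0,0,0],[-0.00021,-0.00013,-0.00043,0,0,0],[-0.0003,-0.0002,-0.00065,0,0,0],[-0.00042,-0.00027,-0.00087,0,0,0],[-0.00052,-0.00033,-0.0011,0,0,0],[-0.00063,-0.0004,-0.0013,0,0,0],[-0.00063,-0.0004,-0.0013,0,0,0]]]'; python3 f.py
```

```text
clock: 11.6
ee_pos: [0.557, 0.2268, 0.1301]
tcp_rot: [0.073, 0.964, -0.154, -0.205]
ft_force: [6.0, 5.5, 10.0]
finger_gap: 0.0245
F.a 13.77 Flat [ 0.06  1.75 -0.57] gap from bezel est mm -2.34 M [ 1.62 -1.56 -0.26] 0.024544915300861333 axis [0.4176 0.2673 0.8684]
```

```bash
python3 -m pendant '[[[-0.0001,-0.00007,-0.0002,0,0,0],[-0.00021,-0.00013,-0.00043,0,0,0],[-0.0003,-0.0002,-0.00065,0,0,0],[-0.00042,-0.00027,-0.00087,0,0,0],[-0.00052,-0.00033,-0.0011,0,0,0],[-0.00063,-0.0004,-0.0013,0,0,0],[-0.00063,-0.0004,-0.0013,0,0,0]]]'; python3 f.py
```

```text
clock: 12.3
ee_pos: [0.5543, 0.2255, 0.1262]
tcp_rot: [0.073, 0.963, -0.156, -0.209]
ft_force: [-0.1, -0.8, -0.1]
finger_gap: 0.0248
F.a 0.78 Flat [-0.51 -1.12  0.59] gap from bezel est mm -7.31 M [ 0.97 -1.45  0.05] 0.024826505110878475 axis [0.4246 0.2696 0.8643]
```

The force fell to about zero, so it has snapped. I'll look.

```bash
python3 rot.py r4
```

```text
1.672816709765662
```

View pics/rot_r4.png

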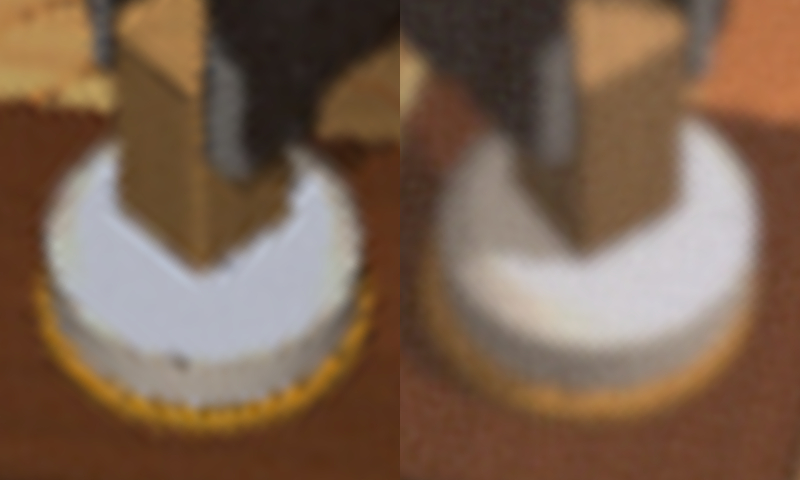

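Only the thin rim shows now. I'll follow gently by about 3 mm to confirm it is fully seated.

```bash
python3 -m pendant '[[[-0.0002,-0.00013,-0.00043,0,0,0],[-0.0004,-0.00027,-0.00087,0,0,0],[-0.0006,-0.0004,-0.0013,0,0,0],[-0.00084,-0.00054,-0.00173,0,0,0],[-0.00105,-0.00067,-0.00217,0,0,0],[-0.00105,-0.00067,-0.00217,0,0,0]]]'; python3 f.py;  python3 -m pendant '[[[-0.0001,-0.00007,-0.0002,0,0,0],[-0.00021,-0.00013,-0.00043,0,0,0],[-0.0003,-0.0002,-0.00065,0,0,0],[-0.00042,-0.00027,-0.00087,0,0,0],[-0.00042,-0.00027,-0.00087,0,0,0]]]'; python3 f.py
```

```text
clock: 13.0
ee_pos: [0.554, 0.2254, 0.125]
tcp_rot: [0.073, 0.963, -0.155, -0.207]
ft_force: [-1.2, 1.0, -0.7]
finger_gap: 0.0248
F.a 0.24 Flat [-1.43  0.83  0.44] gap from bezel est mm -8.41 M [ 0.92 -1.47  0.  ] 0.024789566277267396 axis [0.4218 0.2683 0.8661]
clock: 13.5
ee_pos: [0.5536, 0.2251, 0.1242]
tcp_rot: [0.073, 0.963, -0.155, -0.207]
ft_force: [-0.6, -0.5, -1.3]
finger_gap: 0.0251
F.a -0.35 Flat [-0.59 -0.48  0.43] gap from bezel est mm -9.42 M [ 1.02 -1.5   0.03] 0.025110728098656065 axis [0.4218 0.2684 0.8661]
```

```bash
python3 -m pendant '[[[-0.0001,-0.00007,-0.0002,0,0,0],[-0.00021,-0.00013,-0.00043,0,0,0],[-0.0003,-0.0002,-0.00065,0,0,0],[-0.00042,-0.00027,-0.00087,0,0,0],[-0.00042,-0.00027,-0.00087,0,0,0]]]'; python3 f.py; python3 rot.py r5
```

```text
clock: 14.0
ee_pos: [0.5536, 0.225, 0.1239]
tcp_rot: [0.073, 0.963, -0.155, -0.206]
ft_force: [1.4, 1.9, 2.7]
finger_gap: 0.0246
F.a 4.59 Flat [-0.63  0.54  0.14] gap from bezel est mm -9.73 M [ 1.03 -1.38 -0.13] 0.024551324226501813 axis [0.4205 0.268  0.8668]
1.6763104997540392
```

View pics/rot_r5.png

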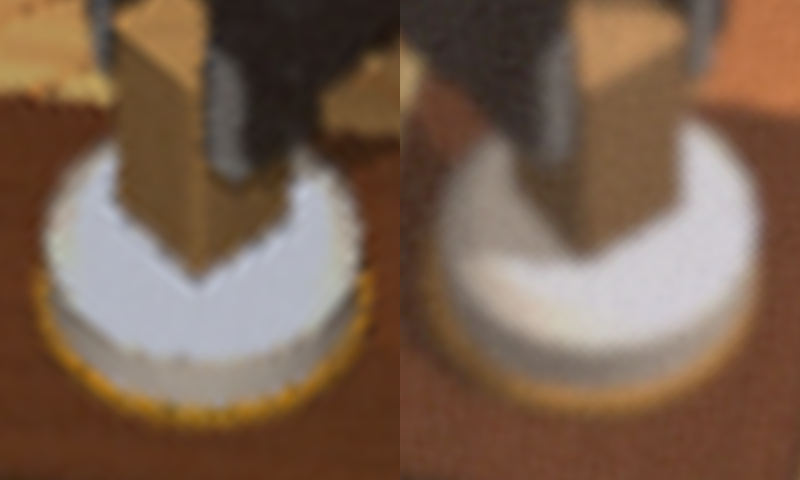

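Contact at 11 mm of total travel, with light force, so the insert is home. I'll back off along the axis and return over the board, untilting.

```bash
python3 -m pendant '[[[0.002,0.0013,0.004,0,0,0],[0.006,0.004,0.0125,0,0,0],[0.013,0.008,0.027,0,0,0],[0.02,0.013,0.043,0,0,0],[0.028,0.018,0.06,0,0,0],[0.032,0.015,0.078,0,0,0],[0.028,0,0.086,1,-1.5,0],[0.02,-0.03,0.086,3,-5,0],[0.01,-0.07,0.086,5,-9,0],[0,-0.11,0.086,7,-12,0],[-0.01,-0.15,0.086,9,-15,0],[-0.02,-0.19,0.086,12,-19,0],[-0.03,-0.23,0.086,14,-22,0],[-0.04,-0.27,0.086,15,-24,0],[-0.045,-0.31,0.086,16.1,-25.3,0],[-0.049,-0.34,0.086,16.1,-25.3,0],[-0.051,-0.362,0.086,16.1,-25.3,0],[-0.051,-0.37,0.086,16.1,-25.3,0],[-0.051,-0.37,0.086,16.1,-25.3,0],[-0.051,-0.37,0.086,16.1,-25.3,0]]]'; python3 f.py; python3 -c "
from h import *
s=sense();print(s['ee_pos'],Rn.from_quat(s['tcp_rot']).as_matrix().round(4))
cam('side','s6');cam('top','t6')
a=cv2.imread('pics/s6.png');b=cv2.imread('pics/t6.png')
z=lambda i,x,y,w,h,s:cv2.resize(i[y:y+h,x:x+w],None,fx=s,fy=s,interpolation=cv2.INTER_CUBIC)
cv2.imwrite('pics/6z.png',np.hstack([z(a,285,275,100,100,4),z(b,205,200,100,100,4)]))"
```

```text
clock: 16.1
ee_pos: [0.5022, -0.1445, 0.209]
tcp_rot: [0.076, 0.997, 0.0, -0.001]
ft_force: [0.6, 0.3, -1.3]
finger_gap: 0.0243
F.a 0.33 Flat [ 0.36  0.11 -0.21] gap from bezel est mm -56.71 M [0.04 0.02 0.02] 0.024264996839204814 axis [ 1.e-03 -5.e-04  1.e+00]
[ 0.50216975 -0.14449174  0.20896111] [[-9.885e-01  1.512e-01 -1.000e-03]
 [ 1.512e-01  9.885e-01  5.000e-04]
 [ 1.100e-03  3.000e-04 -1.000e+00]]
```

View pics/6z.png

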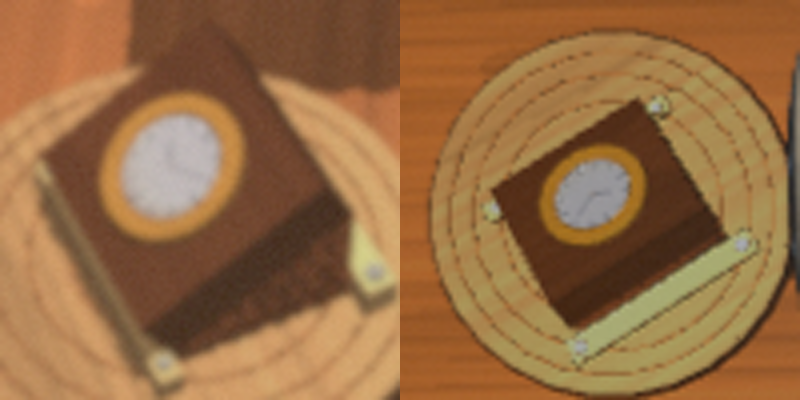

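View pics/s6.png

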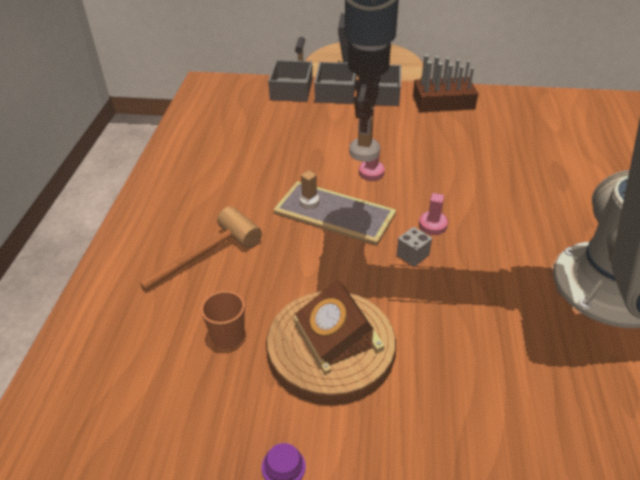

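The insert lies flush with an even ring all round. Now I'll set the pusher down: fast to 4 mm above, then slow with force checks.

```bash
python3 -m pendant '[[[0,0,-0.03,0,0,0],[0,0,-0.07,0,0,0],[0,0,-0.11,0,0,0],[0,0,-0.135,0,0,0],[0,0,-0.15,0,0,0],[0,0,-0.157,0,0,0],[0,0,-0.160,0,0,0],[0,0,-0.1615,0,0,0],[0,0,-0.162,0,0,0],[0,0,-0.162,0,0,0]]]'; python3 -m pendant '[[[0,0,-0.0004,0,0,0],[0,0,-0.0008,0,0,0],[0,0,-0.0012,0,0,0],[0,0,-0.0016,0,0,0],[0,0,-0.0016,0,0,0]]]'
```

```text
clock: 17.2
ee_pos: [0.5028, -0.1451, 0.0481]
tcp_rot: [0.076, 0.997, 0.0, 0.001]
ft_force: [0.7, 0.4, -1.9]
finger_gap: 0.0245
clock: 17.7
ee_pos: [0.5022, -0.1452, 0.0457]
tcp_rot: [0.076, 0.997, 0.0, -0.0]
ft_force: [-0.5, 0.4, -2.4]
finger_gap: 0.025
```

```bash
python3 -m pendant '[[[0,0,-0.0004,0,0,0],[0,0,-0.0008,0,0,0],[0,0,-0.001,0,0,0],[0,0,-0.001,0,0,0]]]'
```

```text
clock: 18.1
ee_pos: [0.5024, -0.1452, 0.0452]
tcp_rot: [0.076, 0.997, -0.0, 0.0]
ft_force: [-1.6, 0.4, 3.8]
finger_gap: 0.025
```

It's in contact with the felt. I'll release, wait, then lift straight up.

```bash
python3 -m pendant '[[[0,0,0,0,0,0],[0,0,0,0,0,0],[0,0,0,0,0,0],[0,0,0,0,0,0],[0,0,0,0,0,0],[0,0,0,0,0,0],[0,0,0,0,0,0],[0,0,0,0,0,0]]]' 0.08 20;  python3 -m pendant '[[[0,0,0.005,0,0,0],[0,0,0.02,0,0,0],[0,0,0.05,0,0,0],[0,0,0.09,0,0,0],[0,0,0.13,0,0,0],[0,0,0.17,0,0,0],[-0.02,-0.03,0.18,0,0,0],[-0.05,-0.07,0.18,0,0,0],[-0.08,-0.11,0.18,0,0,0],[-0.1,-0.14,0.18,0,0,0],[-0.1,-0.14,0.18,0,0,0],[-0.1,-0.14,0.18,0,0,0]]]'; python3 -c "
from h import *
cam('side','s7');cam('top','t7')
a=cv2.imread('pics/s7.png');b=cv2.imread('pics/t7.png')
z=lambda i,x,y,w,h,s:cv2.resize(i[y:y+h,x:x+w],None,fx=s,fy=s,interpolation=cv2.INTER_CUBIC)
cv2.imwrite('pics/7z.png',np.hstack([z(a,270,150,130,120,3),z(b,360,180,130,120,3)]))"
```

```text
clock: 18.9
ee_pos: [0.5022, -0.1452, 0.0447]
tcp_rot: [0.076, 0.997, 0.0, -0.0]
ft_force: [0.2, 0.1, -0.4]
finger_gap: 0.0802
clock: 20.1
ee_pos: [0.4018, -0.2857, 0.2251]
tcp_rot: [0.077, 0.997, 0.0, 0.0]
ft_force: [-0.3, -1.1, -1.5]
finger_gap: 0.0802
```

View pics/7z.png

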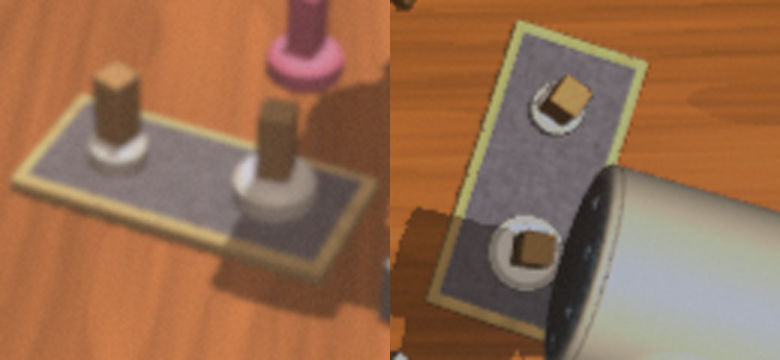

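View pics/t7.png

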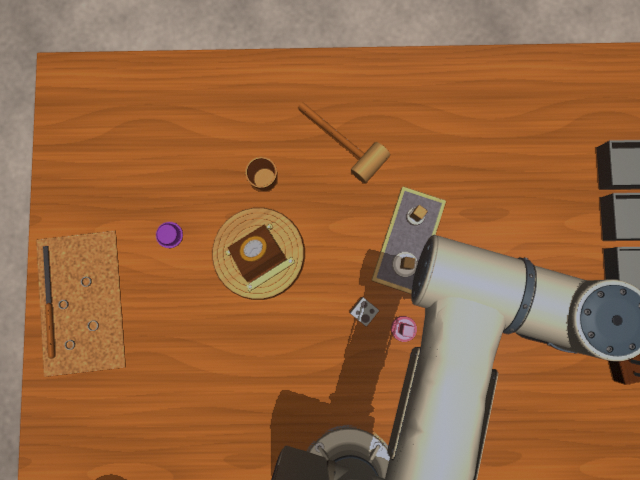

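The pusher stands upright at (404,264), where it began. Everything else is in place and the gripper is clear. Handing in.

```bash
python3 -c "
from workcell import *
print(finish_job())"
```

```text
the job is handed in; nothing more can be done
None
```

I took the wide pusher from the board, set it square on the insert's brass rim and pressed slowly along the bore's axis until the insert clicked home. I then stood the pusher back on the board, let go and handed the job in at about 20 s. No verdict was reported.

- **Pressing:** the cup and rim lined up to within about 0.6 mm in both views. The highest force I read was about 14 N, taken between short moves, and it then fell to nearly zero at the snap.
- **Home:** I followed down lightly and met the rim again (about 4.6 N) after roughly 10.6 mm of travel from first contact, close to the expected 11 mm. The side and top pictures show an even ring, flush on the face.
- **Pusher:** the last pictures show it upright on the felt where it started, with the fingers clear.
- **Other things:** in the last pictures the small pusher, mallet, cup, doming block and look-alikes appear where they were. I judged this by eye and did not measure their positions.

No check failed. The two cameras' estimates of the insert's centre differed by 2 to 3 mm, so I aligned the cup to the rim directly in each picture instead.

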